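# Stock the jar rack and close the row

## Task

Stand the two grease jars from the bench upright in the rack's channel, in the same row as the jar already standing there. Then slide the rack's end stop up against the row until the three jars stand snugly together between the end wall and the stop, and let go. Don't knock any jar over, and leave the solder reel and the roll of tape where they are.

Things in the scene. Friction and masses are not known exactly. Their poses are not given: they have to be found in the camera images.
- rack: low grey sheet-metal rack fixed on the bench, 96 mm deep (its x), 376 mm long (its y). Origin: centre of its footprint, on the bench. Deck 45 mm above the bench; two lips along y, 10 mm high, 78 mm apart, centred on x = 0, form the channel for the row. Fixed end wall across the -y end: inner face y = -175 mm, top 101 mm above the bench. The sliding stop closes the +y end. The -x side faces the robot
- stop (a joint): sliding end stop, travel in m along the rack's -y (towards the end wall): 0 fully open, at most 0.13. Stop face to end wall's inner face: 300 mm minus the travel. About 2 N friction, stays where left. Three touching jars take 201 to 203 mm (travel about 0.098); snug is within about 8 mm of that
- stop_grip (a point): point in the square black grip post of the end stop, 85 mm above the bench (40 mm above the deck), 42 mm on the +y side of the stop's face; axes as the rack's. Post 20 x 20 mm, free from 14 to 60 mm above the deck, with a 24 mm square cap up to 66 mm. The face is a plate 74 mm wide that reaches 52 mm above the deck. Pinch the post across the rack's x
- jar_a_mid (a point): first of the two jars on the bench: grease jar, a plain straw-coloured cylinder with a wider rust-red screw lid, 67 mm across the lid and 66 mm tall, about 0.12 kg, standing upright; this point is at its centre, half-way up (33 mm above its underside)
- jar_b_mid (a point): second of the two jars on the bench: grease jar, a plain straw-coloured cylinder with a wider rust-red screw lid, 67 mm across the lid and 66 mm tall, about 0.12 kg, standing upright; this point is at its centre, half-way up (33 mm above its underside)
- jar_c_mid (a point): the jar that already stands in the rack, near the end wall: grease jar, a plain straw-coloured cylinder with a wider rust-red screw lid, 67 mm across the lid and 66 mm tall, about 0.12 kg, standing upright; this point is at its centre, half-way up (33 mm above its underside)
- reel_mid (a point): bystander: reel of solder wire with black flanges, 57 mm across, 46 mm tall, standing on its flange; point at its centre, half-way up. Not to be moved
- tape_mid (a point): bystander: black roll of tape, 62 mm across, 19 mm tall, lying flat; point at its centre, half-way up. Not to be moved
There are look-alikes about, which are no part of the job. Leave any turquoise look-alike of the part that bears jar_b_mid alone.

How it is judged:
By the outcome, as a careful person would: the job done as asked, in the order asked, and still so for the second after the job is handed in, with the robot touching nothing.
It also fails if it takes over 64 s, if anything falls off the work surface, if the arm or the gripper's body presses on something with over 40 N, if the wrist force passes 120 N, or if a joint passes its speed limit or range.

## Robot

A 6-joint arm with a two-finger parallel gripper is mounted at the origin on a cart in front of the work surface, level with it; the furniture and walls round the work are solid. World frame = base frame: x ahead of the robot, y to its left, z up, the work surface at z = 0. Lengths are in m, angles in degrees, forces in N, time in s.
With the tool pointing down it reaches from about 0.25 to 0.725 m from the base axis. Payload 9.7 kg.
Tool frame: the origin (TCP) lies at the very end of the fingers, on their centre line; the grasp point (between the pads) lies 19 mm behind it; z points along the fingers, y is the line along which they close (so a half turn about z gives the same grasp; the last joint's range is limited). The gripper opens to 85 mm and grips with 20 to 120 N. Pads are 22 mm wide; open, the fingers measure 114 mm over their backs; the gripper's body (76 mm by 85 mm) begins 54 mm behind the grasp point. The pads swing forward as they close: fully open they stand 13 mm farther back than shut.
Start: joints at [76.891, 4.979, 10.078, 95.1, 0, 90], TCP at [0.125, 0.536, 0.231] pointing down, gripper open.
Joint ranges: [-179.16, 179.16], [-48.56, 103.87], [-65.8, 70.77], [-126.05, 130.52], [-82.76, 87.17], [-180, 180]. Speed limits (degrees/s): [127.2, 127.2, 147.25, 180, 180, 180].

## Interface

Orientations are given as [roll, pitch, yaw] about the fixed x, y, z axes, in that order (R = Rz(yaw) Ry(pitch) Rx(roll)).
In Python, from workcell import bot, viewer, finder gives the robot as it stands. The module is installed in compiled form; this text tells all that it offers.
- The arm moves only by the shell command python3 -m inch 'ROWS' [FORCE]. ROWS is JSON, a list that holds one entry, the list of rows, each a list of 7 numbers: the opening in per cent of the stroke, from 0 (shut) to 100 (fully open), then the shift along the tool's x, y, z in mm, then the turn, a rotation vector about the tool's x, y, z in degrees. In form: [[[grip, tx, ty, tz, ax, ay, az], ...]]. A call has 1 to 8 rows; each row shifts and turns the commanded pose from where the row before left it, along the tool's axes as they then stand; what a row does not reach is not made up. A row lasts 1/8 s, in which the tool goes at most 62.5 mm and 10.7 degrees, less where a joint would pass 70% of its speed; a pose out of reach is approached as far as the arm can. A call with a gripper value outside its range is refused whole. The fingers move at their own pace and stop on an object; FORCE is the grip in N (left out, the last holds). Time passes only in rows, so rows that do not move let the fingers close. It gives the time, the measured TCP pose, the force, the opening and the grip force at its end, in the units of the state.
- bot.get_obs(): the state, without advancing time (a new reading comes with each control period).
- viewer.camera(name): name is "scene" or "top" or "wrist"; returns a dict with "pixels" (480x640x3 uint8, red, green, blue), "vfov" (degrees; the focal length in pixels is half the picture's height over the tangent of half this angle, whatever the lens; pixels are square), "cx", "cy" (the principal point, pixels), "R" (3x3) and "t" (3): a world point X has camera coordinates R X + t. Camera axes: x right, y down, z forward; pixel columns grow to the right and rows downward; lengths in m; the calibration is good to about 2 mm. A picture is of the moment at which its call begins. There is no depth.
- bot.job_done(): hands the job in; it is judged then, once.
Trained networks look in the newest picture that a camera, given by its name, has taken for a name from the list of things; names that differ only in an ending like _2 or _b are one class to them, and where a whole thing is asked for, a point or a joint stands for the part that bears it (a point fixed in the world has none). Each returns a list of dicts, best first, with "conf" (0 to 1); they miss things now and then, are a little off and sometimes report something else, mostly with a low value. They report only what shows in the picture. A call takes as long as a camera call. They do not tell look-alikes from the thing itself.
- finder.outline_of(camera, thing): "pixels" (480x640 bool, what is visible of it) and "extent" ([centre column, centre row, width, height] in pixels, round what is visible of it).
- finder.mark_of(camera, thing): "position" ([column, row] in pixels: a listed point, or the origin of a listed thing).
The state is a dict: "time": time; "q": joint angles; "qd": joint speeds; "joint_efforts": joint torques, N m; "ee_pos": TCP position; "tcp_rot": TCP orientation; "wrist_force": force on the tool from outside, world axes, zero at the start; "torque": the same for the moment, N m; "opening": finger opening in m; "grasp_force": force on a finger pad.
Only numpy, scipy, OpenCV 4.12 (cv2) and the standard library are available. Lean on these libraries where they do the work, as an engineer would, in place of code of your own. Each camera call takes 0.05 s, during which the arm holds its last target. There are 200 camera calls.

## Working session

There is one attempt and no reset: what is moved stays moved. The work goes in short steps, Python scripts to look and compute and a shell command to move; the robot and the scene stay as the last step left them, time stands still between calls to the robot, and variables do not carry over. Pictures are saved under pics/ and viewed, at most 10 in all, crops included, and the job is handed in when it is done.

```bash
mkdir -p pics
cat > h.py <<'E'
from workcell import bot, viewer, finder
import numpy as np, cv2
from scipy.spatial.transform import Rotation as Ro
def cam(n,save=None):
    c=viewer.camera(n); c['f']=240/np.tan(np.radians(c['vfov'])/2)
    if save: cv2.imwrite('pics/'+save,c['pixels'][...,::-1])
    return c
def onz(c,p,z):
    R=np.array(c['R']);t=np.array(c['t'])
    d=R.T@np.array([(p[0]-c['cx'])/c['f'],(p[1]-c['cy'])/c['f'],1]); o=-R.T@t
    return o+d*(z-o[2])/d[2]
def proj(c,X):
    v=np.array(c['R'])@np.array(X)+np.array(c['t']); return [c['cx']+c['f']*v[0]/v[2],c['cy']+c['f']*v[1]/v[2]]
E
python3 - <<'E'
from h import *
o=bot.get_obs(); print({k:np.round(v,3) for k,v in o.items()})
Z=dict(rack=0,stop_grip=.085,jar_a_mid=.033,jar_c_mid=.078,reel_mid=.023,tape_mid=.0095)
for n in ['top','scene']:
    c=cam(n,n+'0.png'); print(n,np.round(-np.array(c['R']).T@c['t'],3))
    for k,z in Z.items():
        for r in finder.mark_of(n,k): print(k,round(r['conf'],2),np.round(r['position']),np.round(onz(c,r['position'],z),4))
E
```

```text
{'time': np.float64(0.0), 'q': array([7.6891e+01, 5.0130e+00, 1.0032e+01, 9.5100e+01, 2.0000e-03,
       8.9998e+01]), 'qd': array([ 0.093,  0.053, -0.061, -0.05 ,  0.008, -0.054]), 'joint_efforts': array([-2.0000e-03, -5.2039e+01,  4.6480e+01,  1.6000e-02, -0.0000e+00,
        0.0000e+00]), 'ee_pos': array([0.125, 0.535, 0.231]), 'tcp_rot': array([-1.79920e+02, -2.00000e-03,  1.66893e+02]), 'wrist_force': array([ 0.443, -0.817,  0.531]), 'torque': array([ 0.042, -0.015, -0.05 ]), 'grasp_force': np.float64(0.0), 'opening': np.float64(0.085)}
top [ 0.397 -0.083  1.23 ]
rack 0.91 [371. 207.] [ 0.5742 -0.2027  0.    ]
stop_grip 0.87 [308. 205.] [ 0.5662 -0.0528  0.085 ]
jar_a_mid 0.68 [177. 209.] [0.5649 0.2528 0.033 ]
jar_a_mid 0.2 [204. 262.] [0.4431 0.1889 0.033 ]
jar_c_mid 0.84 [431. 196.] [ 0.5887 -0.33    0.078 ]
reel_mid 0.63 [208. 260.] [0.4475 0.183  0.023 ]
tape_mid 0.74 [205. 262.] [0.4423 0.1916 0.0095]
tape_mid 0.64 [480. 263.] [ 0.44   -0.4579  0.0095]
scene [-0.111 -0.815  0.841]
stop_grip 0.96 [335. 212.] [ 0.5596 -0.0565  0.085 ]
jar_a_mid 0.95 [271. 180.] [0.5665 0.249  0.033 ]
jar_c_mid 0.74 [422. 261.] [ 0.5929 -0.3275  0.078 ]
jar_c_mid 0.3 [336. 212.] [ 0.5673 -0.0485  0.078 ]
reel_mid 0.55 [246. 210.] [0.4292 0.1813 0.023 ]
tape_mid 0.63 [420. 349.] [ 0.4404 -0.4618  0.0095]
tape_mid 0.3 [336. 214.] [0.6233 0.0112 0.0095]
```

View pics/top0.png

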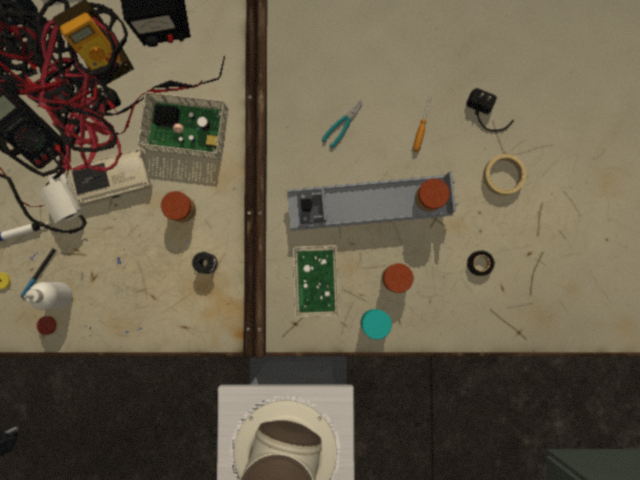

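View pics/scene0.png

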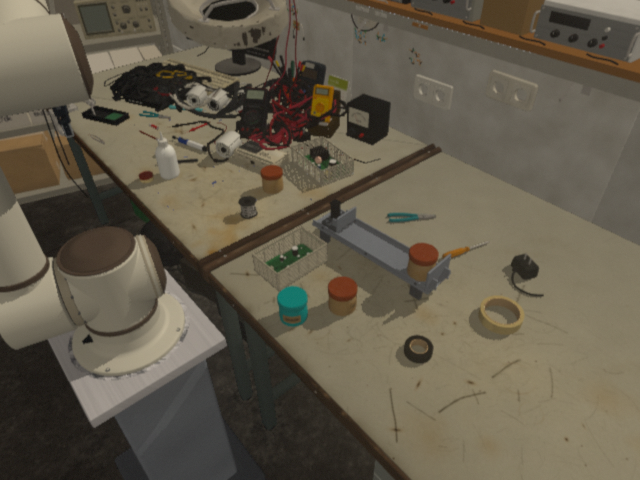

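The top view shows rust-lidded jars at (177,207), (398,278) and one in the rack at (433,194). The turquoise look-alike is at (377,324), the reel at (205,262) and the tape at (480,263). The rack runs from about x=288 to 453 with its stop on the left (+y).

Run:
```python
from h import *
c=cam('top'); hsv=cv2.cvtColor(c['pixels'],cv2.COLOR_RGB2HSV)
m=((hsv[...,0]<12)&(hsv[...,1]>140)&(hsv[...,2]>70)).astype(np.uint8)
n,l,s,ce=cv2.connectedComponentsWithStats(m)
for i in range(1,n):
    if s[i,4]>300:
        p=ce[i]; print('red',p.round(1),s[i],onz(c,p,.066).round(4),onz(c,p,.111).round(4))
r=finder.outline_of('top','rack')[0]; print(r['conf'],r['extent'])
rect=cv2.minAreaRect(np.argwhere(r['pixels'])[:,::-1].astype(np.float32)); b=cv2.boxPoints(rect); print(rect)
for p in b: print(p.round(1),onz(c,p,.045).round(4))
for r in finder.outline_of('top','stop_grip'): print(r['conf'],r['extent'])
b=c['pixels'][170:240,280:465,::-1]; cv2.imwrite('pics/rk.png',cv2.resize(b,None,fx=4.3,fy=4.3,interpolation=cv2.INTER_CUBIC))
```

```text
red [433.8 193.2] [418 179  32  30 718] [ 0.5965 -0.3391  0.066 ] [ 0.5888 -0.3292  0.111 ]
red [175.4 205.2] [161 191  30  29 657] [0.5698 0.2479 0.066 ] [0.5632 0.2351 0.111 ]
red [397.9 277.7] [384 264  29  29 667] [ 0.4049 -0.2557  0.066 ] [ 0.4046 -0.2491  0.111 ]
0.78 [372.2, 200.5, 166.7, 57.6]
((371.7256164550781, 202.03048706054688), (44.61433792114258, 168.1872100830078), 83.6598129272461)
[285.7 189.1] [ 0.6101 -0.0012  0.045 ]
[452.8 170.6] [ 0.6528 -0.3884  0.045 ]
[457.8 214.9] [ 0.5495 -0.3981  0.045 ]
[290.6 233.5] [ 0.507  -0.0128  0.045 ]
0.88 [312.4, 206.7, 30.9, 35.8]
```

View pics/rk.png

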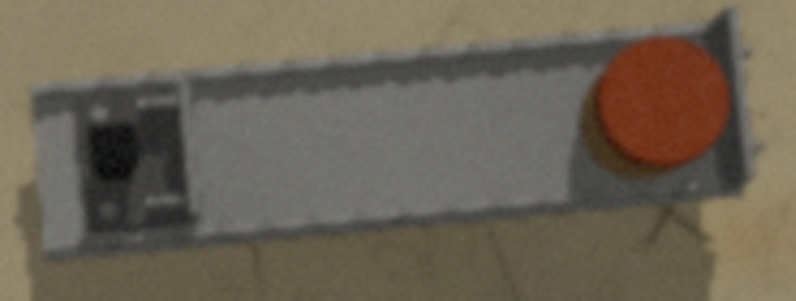

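```bash
cat >> h.py <<'E'
YAW=5.2
a=np.radians(YAW); RX=np.array([np.cos(a),np.sin(a)]); RY=np.array([-np.sin(a),np.cos(a)])
def delta(target):  # tool-frame mm to world target of TCP
    o=bot.get_obs(); R=Ro.from_euler('xyz',o['tcp_rot'],degrees=True).as_matrix()
    return (R.T@(np.array(target)-o['ee_pos'])*1000).round(1)
E
python3 - <<'E'
from h import *
c=cam('top')
g=lambda x,y:(280+x/4.3-.4,170+y/4.3-.4)
U=[onz(c,g(33,90),.055)[:2],onz(c,g(715,28),.055)[:2]]; L=[onz(c,g(45,255),.055)[:2],onz(c,g(748,190),.055)[:2]]
for e in (U,L): d=e[0]-e[1]; print(e, np.degrees(np.arctan2(-d[0],d[1])), np.linalg.norm(d))
print('lat U',[p@RX for p in U],'L',[p@RX for p in L])
print('y ends',[p@RY for p in U+L])
for n,p,z in [('grip',g(113,152),.111),('C',(433.8,193.2),.111),('faceTopEdge',g(186,150),.097),('walltop',g(738,100),.101)]:
    w=onz(c,p,z)[:2]; print(n,w,w@RX,w@RY)
E
python3 -m inch '[[[100,0,0,0,0,0,9],[100,0,0,0,0,0,9],[100,0,0,0,0,0,9],[100,0,0,0,0,0,9],[100,0,0,0,0,0,9],[100,0,0,0,0,0,9],[100,0,0,0,0,0,9],[100,0,0,0,0,0,8.7]]]'
python3 -c "
from h import *
print(delta([.566,.248,.2]))"
```

```text
[array([ 0.60506651, -0.00552844]), array([ 0.63782152, -0.36967815])] 5.139882847513175 0.3656198853556967
[array([ 0.5166063 , -0.01213893]), array([ 0.55079884, -0.38590641])] 5.226914764648621 0.3753282038438705
lat U [np.float64(0.6020752439762631), np.float64(0.6016916202162945)] L [np.float64(0.5133799684406052), np.float64(0.5135562793309845)]
y ends [np.float64(-0.06034442911785653), np.float64(-0.4259641132164066), np.float64(-0.05891033155123225), np.float64(-0.43423849398397046)]
grip [ 0.56336329 -0.04992108] 0.5565202335610726 -0.10077469260294039
C [ 0.58873783 -0.32913097] 0.5564848325897516 -0.38113522614492656
faceTopEdge [ 0.56641618 -0.08701751] 0.5561984134055442 -0.13799514025615972
walltop [ 0.59114759 -0.36966975] 0.5552105355819105 -0.42172556525538224
time: 1.9
ee_pos: [0.1247, 0.5357, 0.2313]
tcp_rot: [180.0, 0.0, 94.9]
wrist_force: [-0.2, 0.1, -0.1]
opening: 0.0854
grasp_force: 0.0
[-324.3  415.1   31.3]
```

```bash
python3 -m inch '[[[100,-32,41,0,0,0,0],[100,-32,41,0,0,0,0],[100,-32,41,0,0,0,0],[100,-32,41,0,0,0,0],[100,-32,41,0,0,0,0],[100,-32,41,0,0,0,0],[100,-32,41,0,0,0,0],[100,-32,41,0,0,0,0]]]'
python3 -m inch '[[[100,-32,41,10,0,0,0],[100,-32,41,10,0,0,0],[100,-4,4,10,0,0,0],[100,0,0,0,0,0,0]]]'
python3 - <<'E'
from h import *
c=cam('wrist','w1.png')
for r in finder.mark_of('wrist','jar_a_mid'): print(r['conf'],r['position'],onz(c,r['position'],.033))
hsv=cv2.cvtColor(c['pixels'],cv2.COLOR_RGB2HSV)
m=((hsv[...,0]<12)&(hsv[...,1]>140)&(hsv[...,2]>70)).astype(np.uint8)
n,l,s,ce=cv2.connectedComponentsWithStats(m)
for i in range(1,n):
    if s[i,4]>800: print(s[i],onz(c,ce[i],.066).round(4))
print(delta([.570,.248,.2]))
E
```

```text
time: 2.9
ee_pos: [0.4759, 0.3093, 0.2314]
tcp_rot: [180.0, -0.0, 95.2]
wrist_force: [-0.4, 1.7, 0.7]
opening: 0.0855
grasp_force: 0.0
time: 3.4
ee_pos: [0.566, 0.2501, 0.2002]
tcp_rot: [-179.9, 0.0, 95.1]
wrist_force: [-0.8, -0.1, -0.1]
opening: 0.0855
grasp_force: 0.0
[ 283  181   92   92 6578] [0.5699 0.2492 0.066 ]
[-3.5  4.1  1.8]
```

View pics/w1.png

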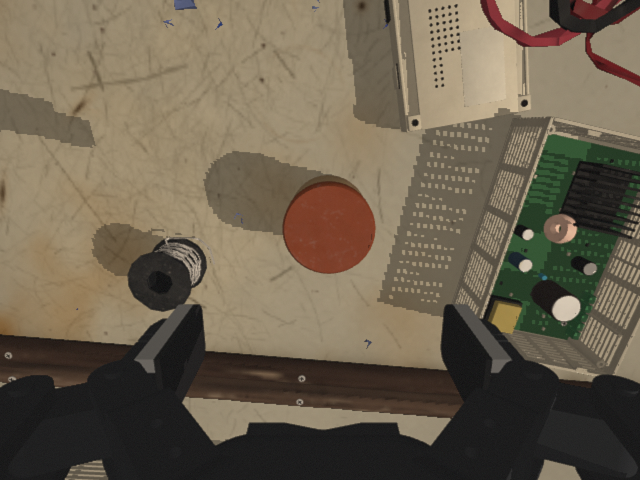

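The wrist view shows jar A's lid at (329,227). The reel is well off to the left at (165,275), the basket base starts right of column 450, and the fingers have room.

```bash
python3 -m inch '[[[100,-2,4,40,0,0,0],[100,0,0,40,0,0,0],[100,0,0,40,0,0,0],[100,0,0,35,0,0,0],[100,0,0,15,0,0,0],[100,0,0,12,0,0,0],[100,0,0,0,0,0,0]]]'
python3 -m inch '[[[0,0,0,0,0,0,0],[0,0,0,0,0,0,0],[0,0,0,0,0,0,0],[0,0,0,0,0,0,0],[0,0,0,0,0,0,0],[0,0,0,0,0,0,0]]]' 40
```

```text
time: 4.38
ee_pos: [0.5705, 0.2491, 0.0196]
tcp_rot: [180.0, -0.0, 95.2]
wrist_force: [-0.1, -0.4, -0.6]
opening: 0.0853
grasp_force: 0.0
time: 5.12
ee_pos: [0.5713, 0.2492, 0.0209]
tcp_rot: [179.9, -0.0, 95.2]
wrist_force: [-0.6, 0.8, 6.8]
opening: 0.0655
grasp_force: 44.8
```

```bash
python3 -m inch '[[[0,0,0,-20,0,0,0],[0,0,0,-50,0,0,0],[0,0,0,-50,0,0,0],[0,0,0,-50,0,0,0],[0,0,0,0,0,0,0]]]'
python3 -c "
from h import *
p=.557*RX-.308*RY; q=.557*RX-.235*RY; print(p,q,delta([*p,.19]),delta([*q,.19]),bot.get_obs()['grasp_force'])"
```

```text
time: 5.75
ee_pos: [0.572, 0.2494, 0.1955]
tcp_rot: [179.5, -0.2, 95.2]
wrist_force: [0.2, -0.0, -2.1]
opening: 0.0657
grasp_force: 45.3
[ 0.58262244 -0.25625005] [ 0.57600627 -0.18355049] [-504.5  -35.2    3.9] [-431.5  -35.2    4.1] 45.28892886273752
```

```bash
python3 -m inch '[[[0,-42,-3,0,0,0,0],[0,-42,-3,0,0,0,0],[0,-42,-3,0,0,0,0],[0,-42,-3,0,0,0,0],[0,-42,-3,0,0,0,0],[0,-42,-3,0,0,0,0],[0,-42,-3,0,0,0,0],[0,-42,-3,0,0,0,0]]]'
python3 -m inch '[[[0,-42,-3,0,0,0,0],[0,-42,-3,0,0,0,0],[0,-42,-3,0,0,0,0],[0,-42,-2,0,0,0,0],[0,0,0,0,0,0,0],[0,0,0,0,0,0,0]]]'
python3 - <<'E'
from h import *
c=cam('wrist','w2.png'); p=.557*RX-.308*RY
print(delta([*p,.19]))
hsv=cv2.cvtColor(c['pixels'],cv2.COLOR_RGB2HSV)
m=((hsv[...,0]<12)&(hsv[...,1]>140)&(hsv[...,2]>70)).astype(np.uint8)
n,l,s,ce=cv2.connectedComponentsWithStats(m)
for i in range(1,n):
    if s[i,4]>800: print(s[i],ce[i],onz(c,ce[i],.111).round(4))
E
```

```text
time: 6.75
ee_pos: [0.5766, -0.0894, 0.1892]
tcp_rot: [-180.0, -0.0, 95.2]
wrist_force: [0.2, -0.1, -2.2]
opening: 0.0658
grasp_force: 45.2
time: 7.5
ee_pos: [0.581, -0.2561, 0.189]
tcp_rot: [-180.0, -0.0, 95.2]
wrist_force: [0.7, 0.6, -1.2]
opening: 0.0656
grasp_force: 45.2
[-0.7  1.5 -0.8]
[  15  161  107   97 7808] [ 67.41419057 208.9404457 ] [ 0.4361 -0.2454  0.111 ]
[  208   261   230   176 31295] [323.12724077 351.63157054] [ 0.587  -0.3225  0.111 ]
```

View pics/w2.png

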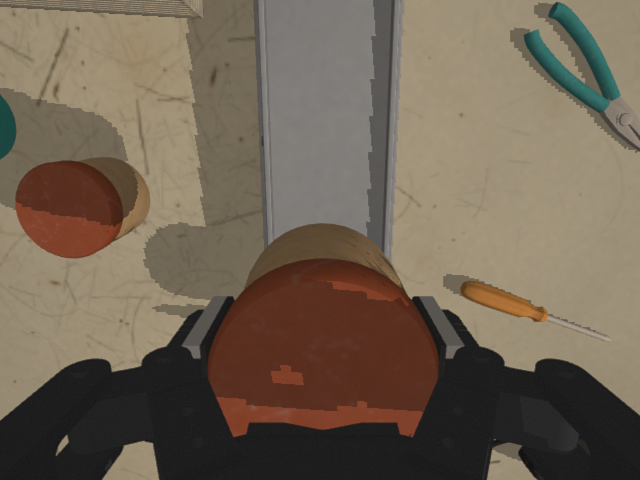

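The held jar's lid is at (323,352). The rack channel ahead runs straight up the picture, from about column 260 to 400, centred near 330.

Run:
```python
from h import *
c=cam('wrist')
for a,b in [((257,5),(401,5)),((264,200),(393,200))]:
    A=onz(c,a,.055)[:2];B=onz(c,b,.055)[:2]; print(A@RX,B@RX,(A+B)@RX/2,(B-A)@RX)
print(onz(c,(323.5,352),.235)[:2]@RX, bot.get_obs()['ee_pos'][:2]@RX, onz(c,(67.4,205),.066))
# edge columns
g=cv2.cvtColor(c['pixels'],cv2.COLOR_RGB2GRAY).astype(int)
print(g[50,245:285],g[50,380:412])
```

```text
0.5148679278639362 0.6034564167594951 0.5591621723117157 0.08858848889555894
0.5142981566178872 0.604406241951319 0.5593521992846031 0.0901080853334317
0.5555401615229508 0.5557125275919689 [ 0.40815398 -0.25424742  0.066     ]
[107 107 107 107 107 107 107 107 108 107  92  82  85  83  82 114 121 124
 130 133 112 108 116 122 122 121 122 123 121 123 122 122 122 123 123 122
 123 123 125 124] [ 86  86  88  87  88  87  88  89  87  72  65  66  94 120 123 125 129 130
 127 127 133 135 147 149 149 149 147 146 148 146 146 146]
```

```bash
python3 -m inch '[[[0,0,2.5,30,0,0,0],[0,0,0,35,0,0,0],[0,0,0,30,0,0,0],[0,0,0,15,0,0,0],[0,0,0,6,0,0,0],[0,0,0,4,0,0,0],[0,0,0,2,0,0,0],[0,0,0,0,0,0,0]]]'
python3 -c "
from h import *
o=bot.get_obs(); print(o['ee_pos'][:2]@RX,o['ee_pos'][:2]@RY)"
```

```text
time: 8.6
ee_pos: [0.584, -0.2562, 0.0678]
tcp_rot: [180.0, 0.0, 95.2]
wrist_force: [1.0, -0.4, -1.8]
opening: 0.0654
grasp_force: 45.2
0.5583514926599179 -0.30805782132612836
```

```bash
python3 -m inch '[[[0,0,0,1,0,0,0],[0,0,0,1,0,0,0],[0,0,0,0,0,0,0]]]'
python3 -m inch '[[[0,0,0,0.7,0,0,0],[0,0,0,0.7,0,0,0],[0,0,0,0,0,0,0]]]'
```

```text
time: 8.98
ee_pos: [0.5839, -0.2562, 0.066]
tcp_rot: [180.0, 0.0, 95.2]
wrist_force: [-1.7, 0.3, 3.9]
opening: 0.0657
grasp_force: 45.5
time: 9.35
ee_pos: [0.5839, -0.2563, 0.0659]
tcp_rot: [179.9, 0.1, 95.2]
wrist_force: [-5.6, 2.0, 12.5]
opening: 0.0653
grasp_force: 46.0
```

```bash
python3 -m inch '[[[0,0,0,-1,0,0,0],[100,0,0,0,0,0,0],[100,0,0,0,0,0,0],[100,0,0,0,0,0,0],[100,0,0,0,0,0,0]]]'
python3 -m inch '[[[100,0,0,-10,0,0,0],[100,0,0,-25,0,0,0],[100,0,0,-45,0,0,0],[100,0,0,-45,0,0,0],[100,0,0,0,0,0,0]]]'
python3 - <<'E'
from h import *
c=cam('wrist')
hsv=cv2.cvtColor(c['pixels'],cv2.COLOR_RGB2HSV)
m=((hsv[...,0]<12)&(hsv[...,1]>140)&(hsv[...,2]>70)).astype(np.uint8)
n,l,s,ce=cv2.connectedComponentsWithStats(m)
for i in range(1,n):
    if s[i,4]>800:
        w=onz(c,ce[i],.111); print(s[i],w.round(4),w[:2]@RX,w[:2]@RY,onz(c,ce[i],.066).round(4))
print(delta([.406,-.255,.195]))
E
```

```text
time: 9.98
ee_pos: [0.5837, -0.256, 0.0647]
tcp_rot: [-180.0, -0.0, 95.2]
wrist_force: [-0.7, -1.0, 0.2]
opening: 0.0854
grasp_force: 0.0
time: 10.6
ee_pos: [0.5851, -0.2566, 0.1951]
tcp_rot: [179.6, 0.2, 95.2]
wrist_force: [0.5, -0.3, -0.3]
opening: 0.0852
grasp_force: 0.0
[  12  159  107   95 7813] [ 0.4367 -0.2456  0.111 ] 0.41261015652739186 -0.2842018486791633 [ 0.4086 -0.2572  0.066 ]
[ 265  191  111  108 9430] [ 0.5836 -0.2561  0.111 ] 0.5580274695234664 -0.3079062870726642 [ 0.5848 -0.2697  0.066 ]
[ 267  306  102   94 7584] [ 0.5888 -0.3285  0.111 ] 0.5565580155322526 -0.38054938285457335 [ 0.591  -0.3566  0.066 ]
[  17.5 -177.7   -3.3]
```

```bash
python3 -m inch '[[[100,3,-30,0,0,0,0],[100,3,-30,0,0,0,0],[100,3,-30,0,0,0,0],[100,3,-30,0,0,0,0],[100,3,-30,0,0,0,0],[100,2,-28,0,0,0,0],[100,0,0,0,0,0,0]]]'
python3 - <<'E'
from h import *
c=cam('wrist','w3.png')
hsv=cv2.cvtColor(c['pixels'],cv2.COLOR_RGB2HSV)
for nm,m in [('red',(hsv[...,0]<12)&(hsv[...,1]>140)&(hsv[...,2]>70)),('turq',(hsv[...,0]>78)&(hsv[...,0]<100)&(hsv[...,1]>120))]:
    n,l,s,ce=cv2.connectedComponentsWithStats(m.astype(np.uint8))
    for i in range(1,n):
        if s[i,4]>800: print(nm,s[i],onz(c,ce[i],.066).round(4))
print(delta([.406,-.255,.02]))
E
```

```text
time: 11.52
ee_pos: [0.4035, -0.2551, 0.1895]
tcp_rot: [-180.0, -0.0, 95.1]
wrist_force: [0.6, -0.4, -0.7]
opening: 0.0858
grasp_force: 0.0
red [ 277  186   95   94 7005] [ 0.4045 -0.2574  0.066 ]
red [ 569  223   71  107 6206] [ 0.6085 -0.2727  0.066 ]
red [ 554  336   86   52 3097] [ 0.6196 -0.3391  0.066 ]
turq [ 121   95  119  103 9430] [ 0.3053 -0.2074  0.066 ]
[  0.    1.6 169.4]
```

View pics/w3.png

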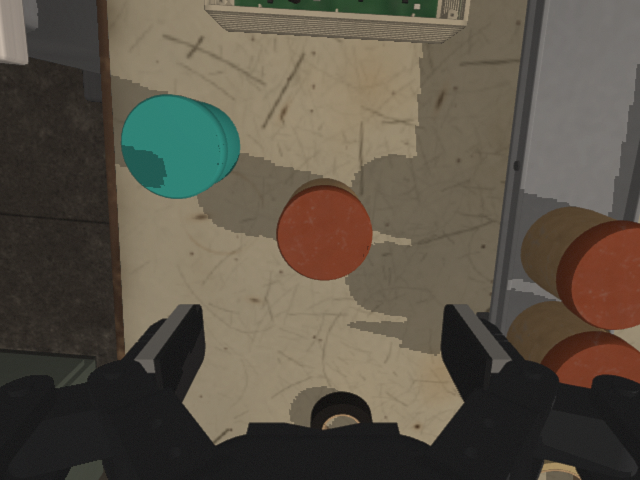

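Jar B's lid is at (325,232), the turquoise jar at (178,146) is well clear, and the rack is on the right, beyond column 500.

```bash
python3 -m inch '[[[100,-1,1.5,40,0,0,0],[100,0,0,40,0,0,0],[100,0,0,40,0,0,0],[100,0,0,25,0,0,0],[100,0,0,15,0,0,0],[100,0,0,9,0,0,0],[100,0,0,0,0,0,0]]]'
python3 -m inch '[[[0,0,0,0,0,0,0],[0,0,0,0,0,0,0],[0,0,0,0,0,0,0],[0,0,0,0,0,0,0],[0,0,0,0,0,0,0],[0,0,0,0,0,0,0]]]' 40
python3 -m inch '[[[0,0,0,-20,0,0,0],[0,0,0,-50,0,0,0],[0,0,0,-50,0,0,0],[0,0,0,-50,0,0,0],[0,0,0,0,0,0,0]]]'
python3 -c "
from h import *
q=.558*RX-.234*RY; print(delta([*q,.19]))"
```

```text
time: 12.45
ee_pos: [0.4067, -0.2561, 0.0208]
tcp_rot: [-180.0, -0.0, 95.2]
wrist_force: [-0.3, -0.8, 0.8]
opening: 0.0855
grasp_force: 0.0
time: 13.2
ee_pos: [0.4071, -0.2565, 0.0222]
tcp_rot: [179.9, 0.1, 95.2]
wrist_force: [-1.6, 0.2, 6.0]
opening: 0.0655
grasp_force: 44.9
time: 13.82
ee_pos: [0.408, -0.257, 0.1952]
tcp_rot: [179.7, 0.2, 95.2]
wrist_force: [0.3, -0.7, -2.0]
opening: 0.0653
grasp_force: 45.3
[ 59.  175.    5.9]
```

```bash
python3 -m inch '[[[0,12,35,0,0,0,0],[0,12,35,0,0,0,0],[0,12,35,0,0,0,0],[0,12,35,0,0,0,0],[0,11,35,0,0,0,0],[0,0,0,0,0,0,0],[0,0,0,0,0,0,0]]]'
python3 -c "
from h import *
q=.558*RX-.234*RY; print(delta([*q,.067]))"
```

```text
time: 14.7
ee_pos: [0.5749, -0.1814, 0.1899]
tcp_rot: [-179.9, -0.0, 95.2]
wrist_force: [-0.1, -0.7, -1.3]
opening: 0.0655
grasp_force: 45.5
[ -1.3   2.1 122.9]
```

```bash
python3 -m inch '[[[0,-1,2,30,0,0,0],[0,0,0,35,0,0,0],[0,0,0,30,0,0,0],[0,0,0,15,0,0,0],[0,0,0,6,0,0,0],[0,0,0,4,0,0,0],[0,0,0,1.5,0,0,0],[0,0,0,0,0,0,0]]]'
python3 -m inch '[[[0,0,0,0.7,0,0,0],[0,0,0,0.7,0,0,0],[0,0,0,0,0,0,0]]]'
```

```text
time: 15.7
ee_pos: [0.5779, -0.1824, 0.07]
tcp_rot: [180.0, 0.0, 95.2]
wrist_force: [0.8, -0.6, -0.9]
opening: 0.0649
grasp_force: 45.5
time: 16.08
ee_pos: [0.5775, -0.1823, 0.068]
tcp_rot: [-180.0, -0.0, 95.2]
wrist_force: [-0.8, -0.5, -1.9]
opening: 0.0653
grasp_force: 45.5
```

```bash
python3 -m inch '[[[0,0,0,0.7,0,0,0],[0,0,0,0.7,0,0,0],[0,0,0,0,0,0,0]]]'
```

```text
time: 16.45
ee_pos: [0.5776, -0.1823, 0.0673]
tcp_rot: [180.0, 0.0, 95.2]
wrist_force: [-2.7, 0.5, 5.6]
opening: 0.0655
grasp_force: 46.0
```

```bash
python3 -m inch '[[[0,0,0,-0.7,0,0,0],[100,0,0,0,0,0,0],[100,0,0,0,0,0,0],[100,0,0,0,0,0,0],[100,0,0,0,0,0,0]]]'
python3 -m inch '[[[100,0,0,-10,0,0,0],[100,0,0,-25,0,0,0],[100,0,0,-45,0,0,0],[100,0,0,-45,0,0,0],[100,0,0,0,0,0,0]]]'
python3 - <<'E'
from h import *
c=cam('wrist','w4.png')
hsv=cv2.cvtColor(c['pixels'],cv2.COLOR_RGB2HSV)
m=((hsv[...,0]<12)&(hsv[...,1]>140)&(hsv[...,2]>70)).astype(np.uint8)
n,l,s,ce=cv2.connectedComponentsWithStats(m)
for i in range(1,n):
    if s[i,4]>800:
        w=onz(c,ce[i],.111); print(s[i],w.round(4),w[:2]@RX,w[:2]@RY)
for r in finder.mark_of('wrist','stop_grip'):
    w=onz(c,r['position'],.085); print(r,w,w[:2]@RX,w[:2]@RY)
print(delta([*(.5575*RX-.101*RY),.069]))
E
```

```text
time: 17.08
ee_pos: [0.5776, -0.1823, 0.0672]
tcp_rot: [-180.0, -0.0, 95.2]
wrist_force: [-0.2, 0.4, -0.2]
opening: 0.0853
grasp_force: 0.0
time: 17.7
ee_pos: [0.579, -0.1828, 0.1973]
tcp_rot: [179.6, 0.2, 95.2]
wrist_force: [0.6, 0.6, -0.6]
opening: 0.0852
grasp_force: 0.0
[ 265  192  110  107 9258] [ 0.5774 -0.183   0.111 ] 0.5584439655581717 -0.23458090018610583
[ 269  304  101   96 7565] [ 0.5838 -0.2546  0.111 ] 0.5582897510962604 -0.30642951241992766
[ 279  402   81   28 1474] [ 0.5893 -0.3041  0.111 ] 0.5593595655448144 -0.3562859578380837
{'position': [320.0, 10.9], 'conf': 0.92} [ 0.56618841 -0.05263574  0.085     ] 0.5590876903732758 -0.10373423111606808
[133.1  -1.5 123.8]
```

View pics/w4.png

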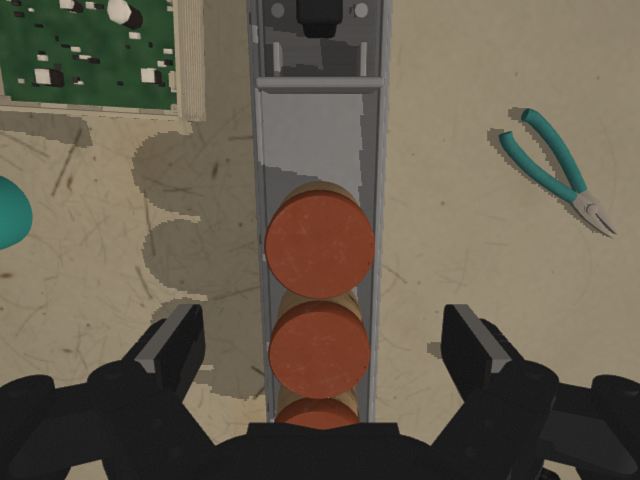

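Three jars stand in a row at columns 320, rows 245, 350 and 415. The stop face is at row 85 and the post at (320,10), with free channel between.

```bash
python3 -m inch '[[[100,33,0,0,0,0,0],[100,33,-1,0,0,0,0],[100,33,0,0,0,0,0],[100,33,0,0,0,0,0],[100,0,0,0,0,0,0]]]'
python3 - <<'E'
from h import *
c=cam('wrist','w5.png')
for r in finder.mark_of('wrist','stop_grip'):
    w=onz(c,r['position'],.085); print(r,w,w[:2]@RX,w[:2]@RY)
r=finder.outline_of('wrist','stop_grip'); print([(x['conf'],x['extent']) for x in r])
print(delta([*(.558*RX-.102*RY),.069]))
E
```

```text
time: 18.42
ee_pos: [0.564, -0.0492, 0.1912]
tcp_rot: [-179.9, -0.0, 95.3]
wrist_force: [0.0, -0.6, 0.2]
opening: 0.0853
grasp_force: 0.0
{'position': [324.8, 242.0], 'conf': 0.56} [ 0.56525361 -0.05292286  0.085     ] 0.5581307185375719 -0.10393544802053498
[(0.87, [326.9, 255.9, 114.3, 110.5])]
[  0.3   0.8 122.5]
```

View pics/w5.png

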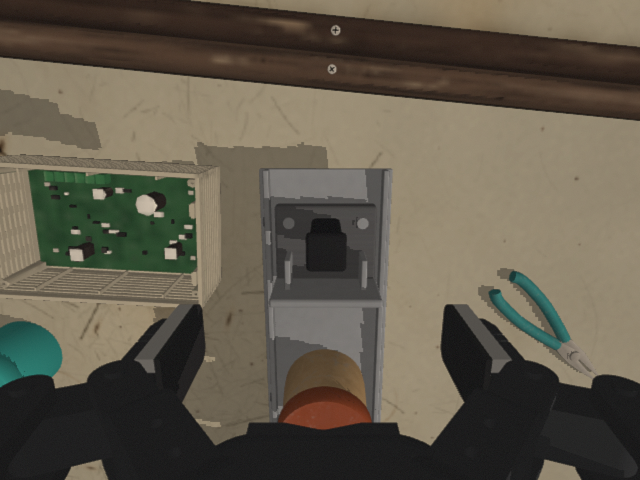

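The post cap is at (326,250) on the stop plate, and the board basket ends at column 218. I'll go down with the fingers part-closed for clearance.

```bash
python3 -m inch '[[[60,-1,0.5,30,0,0,0],[60,0,0,35,0,0,0],[60,0,0,25,0,0,0],[60,0,0,15,0,0,0],[60,0,0,10,0,0,0],[60,0,0,6,0,0,0],[60,0,0,0,0,0,0]]]'
python3 -m inch '[[[0,0,0,0,0,0,0],[0,0,0,0,0,0,0],[0,0,0,0,0,0,0],[0,0,0,0,0,0,0],[0,0,0,0,0,0,0],[0,0,0,0,0,0,0],[0,0,0,0,0,0,0],[0,0,0,0,0,0,0]]]' 40
```

```text
time: 19.45
ee_pos: [0.5653, -0.052, 0.0714]
tcp_rot: [180.0, 0.0, 95.2]
wrist_force: [-1.5, 0.3, -0.5]
opening: 0.0513
grasp_force: 0.0
time: 20.45
ee_pos: [0.5659, -0.0518, 0.072]
tcp_rot: [179.9, 0.0, 95.2]
wrist_force: [3.9, 1.8, 5.4]
opening: 0.0231
grasp_force: 39.1
```

```bash
python3 -m inch '[[[0,-3,0,0,0,0,0],[0,-6,0,0,0,0,0],[0,-7,0,0,0,0,0],[0,-7,0,0,0,0,0],[0,-7,0,0,0,0,0],[0,-7,0,0,0,0,0],[0,-6,0,0,0,0,0],[0,-5,0,0,0,0,0]]]'
python3 -m inch '[[[0,-2,0,0,0,0,0],[0,-2,0,0,0,0,0],[0,-2,0,0,0,0,0],[0,-2,0,0,0,0,0],[0,-2,0,0,0,0,0],[0,-2,0,0,0,0,0]]]'
python3 - <<'E'
from h import *
print(bot.get_obs()['ee_pos'][:2]@RY)
c=cam('top')
hsv=cv2.cvtColor(c['pixels'],cv2.COLOR_RGB2HSV)
m=((hsv[...,0]<12)&(hsv[...,1]>140)&(hsv[...,2]>70)).astype(np.uint8)
n,l,s,ce=cv2.connectedComponentsWithStats(m)
for i in range(1,n):
    if s[i,4]>250: w=onz(c,ce[i],.111)[:2];print(s[i],w@RX,w@RY)
cv2.imwrite('pics/t5.png',cv2.resize(c['pixels'][150:250,270:470,::-1],None,fx=4,fy=4,interpolation=cv2.INTER_CUBIC))
E
```

```text
time: 21.45
ee_pos: [0.5703, -0.0996, 0.072]
tcp_rot: [179.9, -0.0, 95.2]
wrist_force: [3.8, 2.6, 5.3]
opening: 0.0233
grasp_force: 39.1
time: 22.2
ee_pos: [0.5713, -0.1113, 0.072]
tcp_rot: [179.9, -0.0, 95.2]
wrist_force: [3.4, 3.8, 5.9]
opening: 0.0228
grasp_force: 39.1
-0.16261491406999481
[419 179  31  30 712] 0.5566158166470976 -0.381476498572817
[385 181  31  30 704] 0.5580325537184225 -0.307085037638237
```

View pics/t5.png

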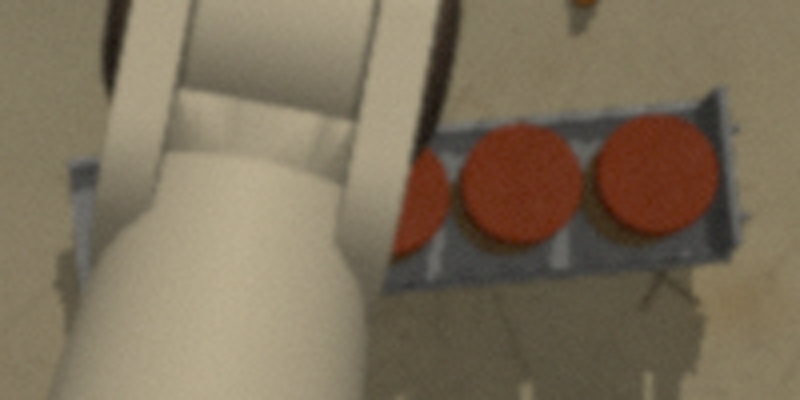

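Jars are still upright in their row (crop (410,200), (520,185), (658,175)); the arm hides the stop. I'll continue slowly, watching the force.

```bash
python3 -m inch '[[[0,-1.5,0,0,0,0,0],[0,-1.5,0,0,0,0,0],[0,-1.5,0,0,0,0,0],[0,-1.5,0,0,0,0,0],[0,-1,0,0,0,0,0],[0,-1,0,0,0,0,0]]]'
python3 -m inch '[[[0,-1,0,0,0,0,0],[0,-1,0,0,0,0,0],[0,-1,0,0,0,0,0],[0,-1,0,0,0,0,0]]]'
python3 -m inch '[[[0,-1,0,0,0,0,0],[0,-1,0,0,0,0,0]]]'
python3 - <<'E'
from h import *
print(bot.get_obs()['ee_pos'][:2]@RY)
c=cam('top')
hsv=cv2.cvtColor(c['pixels'],cv2.COLOR_RGB2HSV)
m=((hsv[...,0]<12)&(hsv[...,1]>140)&(hsv[...,2]>70)).astype(np.uint8)
n,l,s,ce=cv2.connectedComponentsWithStats(m)
for i in range(1,n):
    if s[i,4]>250: w=onz(c,ce[i],.111)[:2];print(s[i],w@RX,w@RY)
E
```

```text
time: 23.0
ee_pos: [0.5721, -0.1191, 0.0721]
tcp_rot: [179.9, -0.0, 95.2]
wrist_force: [4.0, 4.0, 5.9]
opening: 0.0231
grasp_force: 39.1
time: 23.5
ee_pos: [0.5724, -0.123, 0.0721]
tcp_rot: [179.9, -0.1, 95.2]
wrist_force: [3.5, 4.4, 6.6]
opening: 0.0232
grasp_force: 39.1
time: 23.75
ee_pos: [0.5726, -0.125, 0.072]
tcp_rot: [179.9, -0.0, 95.2]
wrist_force: [4.3, 4.2, 5.6]
opening: 0.0231
grasp_force: 39.1
-0.1763605945699713
[ 377  179   73   35 1577] 0.5559129130275579 -0.3404471961746771
```

```bash
for i in 1; do :; done
python3 -m inch '[[[0,-1,0,0,0,0,0],[0,-1,0,0,0,0,0]]]' | grep -E 'pos|wrist'
python3 -m inch '[[[0,-1,0,0,0,0,0],[0,-1,0,0,0,0,0]]]' | grep -E 'pos|wrist'
python3 - <<'E'
from h import *
c=cam('top')
hsv=cv2.cvtColor(c['pixels'],cv2.COLOR_RGB2HSV)
m=((hsv[...,0]<12)&(hsv[...,1]>140)&(hsv[...,2]>70)).astype(np.uint8)
n,l,s,ce=cv2.connectedComponentsWithStats(m)
for i in range(1,n):
    if s[i,4]>250: print(s[i])
E
```

```text
ee_pos: [0.5728, -0.1268, 0.0721]
wrist_force: [4.0, 5.3, 5.0]
ee_pos: [0.573, -0.1289, 0.072]
wrist_force: [3.4, 5.6, 5.8]
[ 380  179   71   35 1566]
```

```bash
python3 -m inch '[[[0,-1,0,0,0,0,0],[0,-1,0,0,0,0,0]]]' | grep -E 'pos|wrist'
python3 -m inch '[[[0,-1,0,0,0,0,0],[0,-1,0,0,0,0,0]]]' | grep -E 'pos|wrist'
python3 - <<'E'
from h import *
c=cam('top')
hsv=cv2.cvtColor(c['pixels'],cv2.COLOR_RGB2HSV)
m=((hsv[...,0]<12)&(hsv[...,1]>140)&(hsv[...,2]>70)).astype(np.uint8)
n,l,s,ce=cv2.connectedComponentsWithStats(m)
for i in range(1,n):
    if s[i,4]>250: print(s[i])
E
```

```text
ee_pos: [0.5732, -0.1309, 0.072]
wrist_force: [4.0, 5.0, 5.7]
ee_pos: [0.5733, -0.1327, 0.0721]
wrist_force: [3.2, 8.4, 6.1]
[ 382  178   70   36 1541]
```

```bash
python3 -m inch '[[[0,-0.5,0,0,0,0,0],[0,0,0,0,0,0,0]]]' | grep -E 'pos|wrist'
python3 -m inch '[[[0,-0.5,0,0,0,0,0],[0,0,0,0,0,0,0]]]' | grep -E 'pos|wrist'
```

```text
ee_pos: [0.5733, -0.1328, 0.072]
wrist_force: [3.0, 7.8, 6.3]
ee_pos: [0.5733, -0.133, 0.072]
wrist_force: [4.1, 9.0, 6.7]
```

```bash
python3 -m inch '[[[60,0,0,0,0,0,0],[60,0,0,0,0,0,0],[60,0,0,0,0,0,0],[60,0,0,0,0,0,0],[60,0,0,0,0,0,0],[60,0,0,0,0,0,0]]]' | tail -3
python3 -m inch '[[[60,0,0,-15,0,0,0],[60,0,0,-30,0,0,0],[60,0,0,-45,0,0,0],[60,0,0,-45,0,0,0],[60,0,0,0,0,0,0]]]'
python3 -m inch '[[[60,35,-25,0,0,0,0],[60,45,-25,0,0,0,0],[60,45,-25,0,0,0,0],[60,45,-25,0,0,0,0],[60,45,-25,0,0,0,0],[60,45,0,0,0,0,0],[60,0,0,0,0,0,0]]]'
python3 - <<'E'
from h import *
c=cam('top')
cv2.imwrite('pics/t6.png',cv2.resize(c['pixels'][150:300,180:500,::-1],None,fx=2.5,fy=2.5,interpolation=cv2.INTER_CUBIC))
E
```

```text
wrist_force: [-0.5, 0.6, -0.7]
opening: 0.0514
grasp_force: 0.0
time: 26.78
ee_pos: [0.5741, -0.1349, 0.2116]
tcp_rot: [179.6, 0.1, 95.2]
wrist_force: [0.1, -0.4, 0.0]
opening: 0.0511
grasp_force: 0.0
time: 27.65
ee_pos: [0.424, 0.1152, 0.2064]
tcp_rot: [180.0, -0.0, 95.4]
wrist_force: [-0.5, -0.4, -0.8]
opening: 0.0514
grasp_force: 0.0
```

View pics/t6.png

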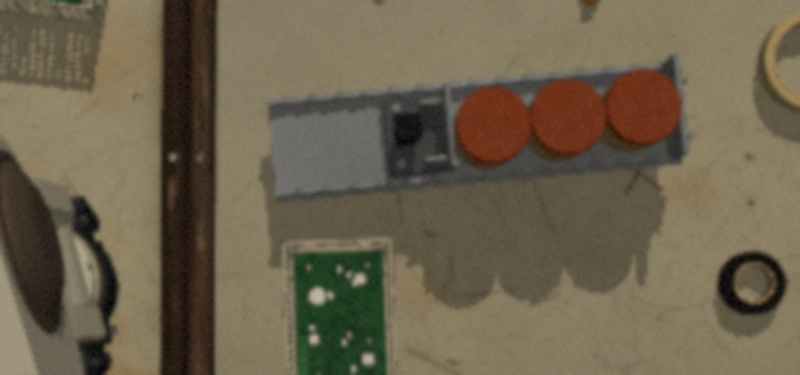

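The three jars stand upright and touching (crop (492,124), (568,117), (643,107)), with the stop plate at about column 452 against the row and the robot clear.

```bash
python3 -c "
from h import *
print(bot.job_done())"
```

```text
the job is handed in; nothing more can be done
None
```

Both bench jars now stand upright in the rack with the third, and the end stop is snug against the row. The gripper has let go, the solder reel and tape were left alone, and the job was handed in at about 28 s (the verdict was not shown).

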